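# Eject the climate logger from its read-out dock and trap it with the other finger

## Task

The climate logger in the read-out dock has been read: press the dock's eject key down with one finger, with the gripper's other finger standing in the bed in front of the logger, so that the logger springs out of its bay against that finger and is trapped before it slides off the low end of the sloping bed. The logger is only touched, never squeezed or lifted; the spare logger and the other things on the bench stay where they are. The program finishes while still holding the logger trapped on the bed.

Things in the scene. Friction and masses are not known exactly. Their poses are not given: they have to be found in the camera images.
- logger: The climate logger in the dock: a white plastic stick 80 mm long, 34 wide, 22 thick, about 0.11 kg, display on its top face. It lies on the sloping bed, its rear half hidden in the bay. Origin: middle of the lower edge of its front end, which faces down the slope. x points back along it, up the slope, y across, z out of its top. Its underside is slippery: let go on the bed, it slides down.
- bed (a point): Point on the surface of the bed, on its centre line, right under the front end of the docked logger, 34 mm above the bench. x points up the slope (18 degrees) to the bay, y to the left across the bed, z out of the bed, square to it. The aluminium bed is 37 mm wide between rails only 3.5 mm high; left of them (y 23 to 72 mm) is a flat shoulder 2 mm above the bed.
- bed_end (a point): Middle of the open low end of the bed, 70 mm down the slope from bed, 12 mm above the bench; axes as bed. A logger set free is driven 25 mm down the slope by a spring plate (3 N at first, 0.7 N at the end), then slides on past this end by its own weight, all within about 0.4 s, unless something stands in its way.
- bay (a point): Middle of the lower front edge of the roof over the bay, the dark hood that covers the rear half of the docked logger: 40 mm up the slope from bed and 25 mm off the bed; axes as bed. The hood is 60 mm wide, 75 mm long, its top 34 mm off the bed. Dock: a fixed dark wedge, 102 mm wide.
- key_top (a point): Middle of the top of the eject key, a ribbed grey paddle 30 mm along the slope by 26 mm across, on the left shoulder. Axes as bed. At rest it is at x -32, y 48, z 12 mm from bed, beside the empty bed ahead of the logger. It sinks square to the bed; fully down its top is 4 mm above the bed's level, so an equally long finger over the bed ends well below the logger's top.
- eject_key (a joint): Travel of the eject key in m: 0 at rest, 0.008 fully down; spring force 1.8 N at first, 4.6 N fully down. The catch in the bed that holds the logger lets go at about 0.004. When the key is let up, the catch rises again, into a groove under a logger that is more than 15 mm out.
- spare_logger: A second logger, the same in shape and size, lying flat on the bench away from the dock; to be left alone. Origin as for logger.
- cup_a: Low round rearing cup of dark soil with a black lid, 94 mm across, 62 mm high, standing on the bench; to be left alone. Origin: centre of its underside.
- cup_b: Narrow round cup of pale wood chips with a white lid, 72 mm across, 85 mm high, standing on the bench; to be left alone. Origin: centre of its underside.
- scoop: A spoon lying on the bench; to be left alone. Origin: middle of its underside.
Mind the look-alikes: they are no part of the job. There is more than one size of the part that bears bed; the job needs the smallest.

How it is judged:
By the outcome, as a careful person would: the job done as asked, in the order asked, and still so for the second after the job is handed in, while the arm keeps its last pose, push and grip.
It also fails if it takes over 26 s, if anything falls off the work surface, if the arm or the gripper's body presses on something with over 40 N, if the wrist force passes 120 N, or if a joint passes its speed limit or range.

## Robot

A 6-joint arm with a two-finger parallel gripper is mounted at the origin on the work surface. World frame = base frame: x ahead of the robot, y to its left, z up, the work surface at z = 0. Lengths are in m, angles in rad, forces in N, time in s.
With the tool pointing down it reaches from about 0.35 to 0.775 m from the base axis. Payload 5.5 kg.
Tool frame: the origin (TCP) lies midway between the tips of the shut fingers; the grasp point (between the pads) lies 19 mm behind it; z points along the fingers, y is the line along which they close (so a half turn about z gives the same grasp; the last joint's range is limited). The gripper opens to 85 mm and grips with 20 to 120 N. Pads are 22 mm wide; open, the fingers measure 114 mm over their backs; the gripper's body (76 mm by 85 mm) begins 54 mm behind the grasp point. The pads swing forward as they close: fully open they stand 13 mm farther back than shut.
Start: joints at [-1.366, 0.313, 0.046, 1.304, 0, 1.431], TCP at [0.194, -0.541, 0.231] pointing down, gripper open.
Joint ranges: [-2.76, 2.76], [-0.86, 1.69], [-1.03, 1.26], [-2.2, 2.34], [-1.47, 1.5], [-3.14, 3.14]. Speed limits (rad/s): [2.57, 2.57, 3.14, 3.14, 3.14, 3.14].

## Interface

Orientations are given as a unit quaternion [w, x, y, z].
In Python, from workcell import telemetry, imaging, env gives the robot as it stands. The module is installed in compiled form; this text tells all that it offers.
- The arm moves only by the tool step_arm, never from a script. Its argument "moves" is a list of rows, each a list of 3 entries, a list of its own where there are three numbers: the shift along the tool's x, y, z in mm, then the turn, a rotation vector about the tool's x, y, z in rad, then the finger opening in mm, from 0 to 85.4. A call has 1 to 8 rows; each row is the pose to reach, as a shift and turn from the pose commanded when the call began, along the tool's axes at that moment; what a row does not reach only later rows make up. A row lasts 1/12 s, in which the tool goes at most 41.7 mm and 7.16 degrees, less where a joint would pass 70% of its speed; a pose out of reach is approached as far as the arm can. A call with a gripper value outside its range is refused whole. The fingers move at their own pace and stop on an object; "grip_force" is the grip in N (left out, the last holds). Time passes only in rows, so rows that repeat a pose let the fingers close. It gives the time, the measured TCP pose, the force, the opening and the grip force at its end, in the units of the state.
- telemetry.get_state(): the state, without advancing time (a new reading comes with each control period).
- imaging.read_camera(name): name is "scene" or "side" or "wrist"; returns the picture (480x640x3 uint8, red, green, blue); there is no depth.
- imaging.camera_params(name): a dict with "camera_matrix" (3x3 intrinsics, pixels), "pose" (4x4, takes a point from camera to world coordinates). Camera axes: x right, y up, looking along -z (the intrinsics and any distortion apply to the point x, -y, -z); pixel columns grow to the right and rows downward; lengths in m; the calibration is good to about 2 mm. The wrist camera is an equidistant fisheye: a pixel r from the principal point sees the ray r / f radians off the axis. A picture is of the moment at which its call begins: read the wrist's pose just before it. camera_params takes no time and is no camera call; for the wrist camera it gives the pose at the moment of the call.
- env.hand_in(): hands the job in; it is judged then, once.
The state is a dict: "clock": time; "joint_pos": joint angles; "qvel": joint speeds; "tau": joint torques, N m; "tcp_pos": TCP position; "orientation": TCP orientation; "wrist_force": force on the tool from outside, world axes, zero at the start; "ft_torque": the same for the moment, N m; "finger_gap": finger opening in m; "grip_force": force on a finger pad.
Only numpy, scipy, OpenCV 4.12 (cv2) and the standard library are available. Lean on these libraries where they do the work, as an engineer would, in place of code of your own. Each camera call takes 0.05 s, during which the arm holds its last target. There are 200 camera calls.

## Working session

There is one attempt and no reset: what is moved stays moved. The work goes in short steps, Python scripts to look and compute and a tool call to move; the robot and the scene stay as the last step left them, time stands still between calls to the robot, and variables do not carry over. Pictures are saved under pics/ and viewed, at most 10 in all, crops included, and the job is handed in when it is done.

Besides the shell and the picture viewer there is one more tool, called after "Call:" as name([rows], argument=value, ...), one row to a line, values as JSON. step_arm: Moves the arm, as the interface text tells. Its arguments: {"type":"object","properties":{"moves":{"type":"array"},"grip_force":{"type":"number"}},"required":["moves"]}

```bash
mkdir -p pics; python3 - <<'E'
from workcell import telemetry, imaging
import cv2,numpy as np
s=telemetry.get_state()
print({k:np.round(v,3).tolist() for k,v in s.items()})
for n in ["scene","side"]:
    im=imaging.read_camera(n); cv2.imwrite(f"pics/{n}0.png",im[:,:,::-1])
    p=imaging.camera_params(n); print(n,np.round(p["camera_matrix"],1).tolist(),np.round(p["pose"],3).tolist(),[k for k in p])
E
```

```text
{'clock': 0.0, 'joint_pos': [-1.366, 0.314, 0.045, 1.304, 0.0, 1.431], 'qvel': [0.0, -0.001, -0.001, 0.002, -0.001, 0.001], 'tau': [0.001, -48.063, 29.853, 0.019, -0.0, -0.0], 'tcp_pos': [0.194, -0.541, 0.23], 'orientation': [-0.001, 0.985, 0.172, -0.0], 'wrist_force': [-0.899, 0.639, 0.707], 'ft_torque': [-0.008, 0.041, 0.031], 'grip_force': 0.0, 'finger_gap': 0.085}
scene [[529.3, 0.0, 323.9], [0.0, 529.3, 242.2], [0.0, 0.0, 1.0]] [[0.356, -0.802, 0.479, 1.048], [0.934, 0.306, -0.183, -0.239], [0.0, 0.513, 0.859, 1.061], [0.0, 0.0, 0.0, 1.0]] ['camera_matrix', 'pose']
side [[559.7, 0.0, 319.1], [0.0, 559.7, 240.6], [0.0, 0.0, 1.0]] [[-0.865, 0.378, -0.331, 0.025], [-0.502, -0.67, 0.547, 0.74], [-0.015, 0.639, 0.769, 1.141], [0.0, 0.0, 0.0, 1.0]] ['camera_matrix', 'pose']
```

View pics/scene0.png

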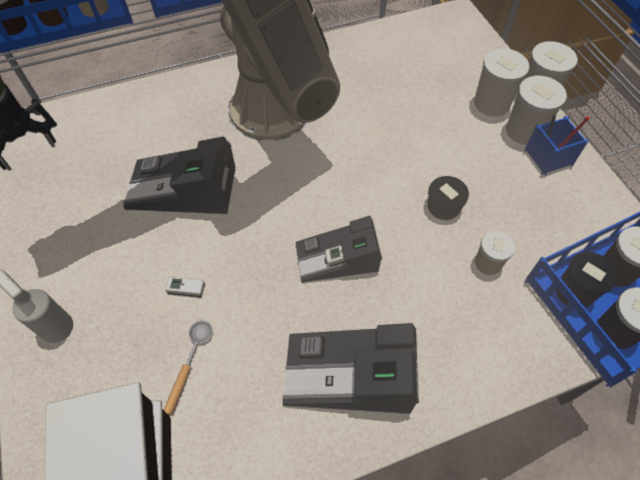

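View pics/side0.png

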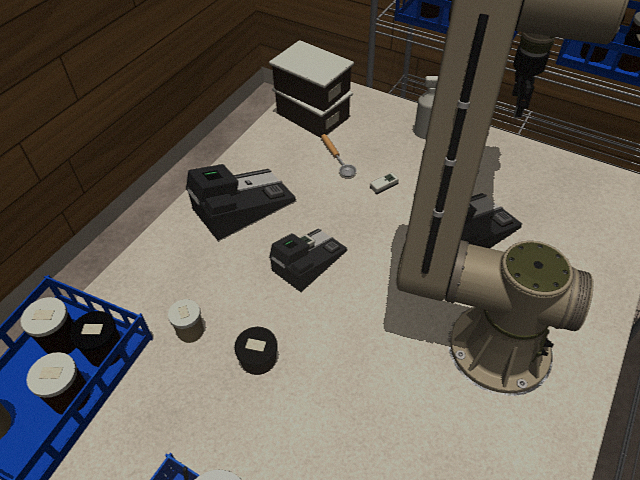

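Candidates in the scene picture: docks at (180,178) and (350,368), which are larger and empty, and the small dock at (338,250), which has a white logger at (333,256). The spare logger lies at (185,287), outside any dock. I choose the small dock and check it in close crops.

```bash
python3 - <<'E'
import cv2,numpy as np
a=cv2.imread("pics/scene0.png")[210:290,285:395]
b=cv2.imread("pics/side0.png")[220:300,258:368]
f=lambda c:cv2.resize(c,None,fx=5,fy=5,interpolation=cv2.INTER_CUBIC)[:, :]
cv2.imwrite("pics/cropA.png",f(a)); cv2.imwrite("pics/cropB.png",f(b))
E
```

```text
(no output)
```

View pics/cropA.png

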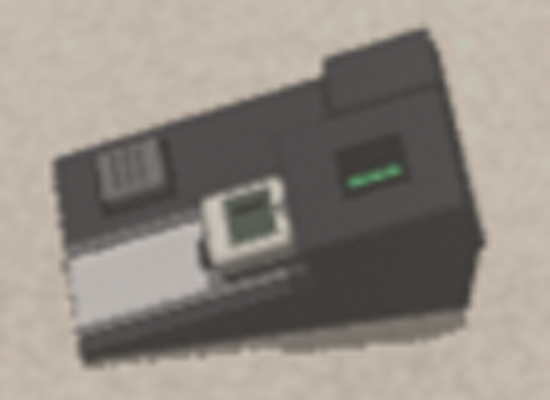

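View pics/cropB.png

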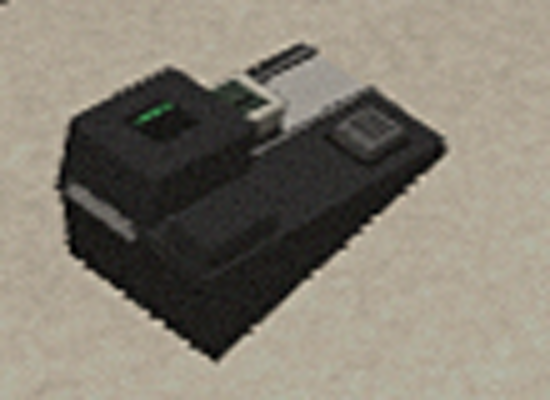

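The crops show the small dock with the logger's display end sticking out of the bay (crop A ~(248,220), crop B ~(260,97)). The key is at A(132,168) and B(369,130), and the bed's low end is at A(72,262)–(80,328). I fit the bed pose from these point features across both views.

```bash
cat > h.py <<'E'
import numpy as np
from scipy.spatial.transform import Rotation as R
from scipy.optimize import least_squares
from workcell import telemetry, imaging
def proj(n,P):
    c=imaging.camera_params(n);T=np.linalg.inv(c["pose"]);K=c["camera_matrix"]
    q=P@T[:3,:3].T+T[:3,3]; q=np.c_[q[:,0],-q[:,1],-q[:,2]]@K.T
    return q[:,:2]/q[:,2:]
def bedR(yaw): return R.from_euler('z',yaw)*R.from_euler('y',-np.radians(18))
E
python3 - <<'E'
from h import *
A=[((-70,18.5,0),(72,262)),((-70,-18.5,0),(80,326)),((-32,48,12),(132,168)),((0,17,22),(203,200)),((0,-17,22),(213,264)),((40,17,22),(282,180))]
B=[((-70,18.5,0),(373,93)),((-32,48,12),(369,130)),((0,17,22),(285,98)),((0,-17,22),(243,75))]
def prep(L,off): return np.array([l[0] for l in L])/1e3,(np.array([l[1] for l in L])+.5)/5-.5+off
PA,uA=prep(A,(285,210));PB,uB=prep(B,(258,220))
def res(v,full=False):
    Rm=bedR(v[3]).as_matrix(); f=lambda P:P@Rm.T+v[:3]
    a=np.r_[proj("scene",f(PA))-uA,proj("side",f(PB))-uB]
    return a.ravel()
best=min((least_squares(res,[.55,0,.034,y],loss='soft_l1') for y in (-2,-1,0,1,2,3)),key=lambda s:s.cost)
print(best.x,np.round(best.fun.reshape(-1,2),1).tolist())
r2=least_squares(lambda w:res([w[0],w[1],.034,w[2]]),best.x[[0,1,3]]);print(r2.x,np.round(r2.fun.reshape(-1,2),1).tolist())
E
```

```text
[ 0.52091175 -0.02615453  0.03091557 -4.94573141] [[-0.6, -0.8], [-0.5, 0.8], [-0.1, 0.0], [-0.5, -0.3], [-0.5, 0.4], [0.9, -1.0], [-1.0, 0.3], [-0.3, 0.3], [0.2, 1.5], [-1.0, -0.9]]
[ 0.52175358 -0.02637496 -4.95208847] [[-0.6, -1.3], [-0.6, 0.3], [-0.0, -0.4], [-0.5, -0.6], [-0.5, 0.0], [1.1, -1.3], [-1.1, -0.5], [-0.6, -0.6], [-0.1, 0.6], [-1.3, -1.8]]
```

```bash
cat >> h.py <<'E'
BED=np.array([.5215,-.0262,.034]);YAW=-4.952
def goal(b):  # tcp at bed coords (mm), tool x=bed x, z=-bed z
    r=bedR(YAW); return BED+r.apply(np.array(b)/1e3), r*R.from_euler('x',np.pi)
def delta(b):
    s=telemetry.get_state();q=s["orientation"];r0=R.from_quat([*q[1:],q[0]])
    p,r=goal(b); print("shift",np.round(r0.inv().apply(p-s["tcp_pos"])*1e3,1),"rv",np.round((r0.inv()*r).as_rotvec(),3),"goal",np.round(p,3))
def here():
    s=telemetry.get_state();q=s["orientation"];r0=R.from_quat([*q[1:],q[0]]);r=bedR(YAW)
    print("bed mm",np.round(r.inv().apply(s["tcp_pos"]-BED)*1e3,1),"rot err",np.round((r0.inv()*r*R.from_euler('x',np.pi)).as_rotvec(),3),"F bed",np.round(r.inv().apply(s["wrist_force"]),2),"gap",s["finger_gap"],"t",s["clock"])
E
python3 -c "
from h import *
delta((-32,25,80))"
```

```text
shift [ 430.6 -341.2  131. ] rv [ 0.154  0.287 -0.978] goal [ 0.484 -0.074  0.1  ]
```

Call:
step_arm([
  [[430,-341,40],[0.154,0.287,-0.978],36],
  [[430,-341,40],[0.154,0.287,-0.978],36],
  [[430,-341,40],[0.154,0.287,-0.978],36],
  [[430,-341,40],[0.154,0.287,-0.978],36],
  [[430,-341,40],[0.154,0.287,-0.978],36],
  [[430,-341,40],[0.154,0.287,-0.978],36],
  [[430,-341,40],[0.154,0.287,-0.978],36],
  [[430,-341,40],[0.154,0.287,-0.978],36],
], grip_force=20)

```text
clock: 0.77
tcp_pos: [0.3701, -0.2569, 0.2068]
orientation: [-0.094, 0.785, 0.601, 0.12]
wrist_force: [-0.3, -0.4, -0.6]
finger_gap: 0.036
grip_force: 0.0
```

```bash
python3 -c "
from h import *
here();delta((-32,25,90))"
```

```text
bed mm [-193.9   92.3  244.7] rot err [ 0.004  0.008 -0.024] F bed [-0.58  0.23 -0.44] gap 0.03602239506856493 t 0.7667
shift [164.7  62.7 153.6] rv [ 0.004  0.008 -0.024] goal [ 0.483 -0.077  0.11 ]
```

Call:
step_arm([
  [[164,62,130],[0.004,0.008,-0.024],36],
  [[164,62,130],[0.004,0.008,-0.024],36],
  [[164,62,130],[0.004,0.008,-0.024],36],
  [[164,62,130],[0.004,0.008,-0.024],36],
  [[164,62,130],[0.004,0.008,-0.024],36],
  [[164,62,130],[0.004,0.008,-0.024],36],
  [[164,62,130],[0.004,0.008,-0.024],36],
  [[164,62,130],[0.004,0.008,-0.024],36],
])

```text
clock: 1.43
tcp_pos: [0.4807, -0.0862, 0.1316]
orientation: [-0.096, 0.778, 0.609, 0.122]
wrist_force: [0.1, -0.8, 0.1]
finger_gap: 0.0361
grip_force: 0.0
```

```bash
python3 -c "
from h import *
import cv2
here();delta((-32,25,50))
im=imaging.read_camera('wrist');cv2.imwrite('pics/w1.png',im[:,:,::-1]);p=imaging.camera_params('wrist');print(np.round(p['camera_matrix'],1).tolist(),np.round(p['pose'],4).tolist())
"
```

```text
bed mm [-34.5  25.4 113.8] rot err [-0.001  0.002 -0.004] F bed [-0.7  -0.34  0.31] gap 0.036070227388275033 t 1.4333
shift [ 2.7  0.5 63.8] rv [-0.001  0.002 -0.004] goal [ 0.486 -0.065  0.072]
[[371.6, 0.0, 317.9], [0.0, 371.6, 239.2], [0.0, 0.0, 1.0]] [[0.9703, 0.242, -0.008, 0.4863], [-0.2421, 0.9697, -0.0342, -0.0667], [-0.0005, 0.0351, 0.9994, 0.2889], [0.0, 0.0, 0.0, 1.0]]
```

View pics/w1.png

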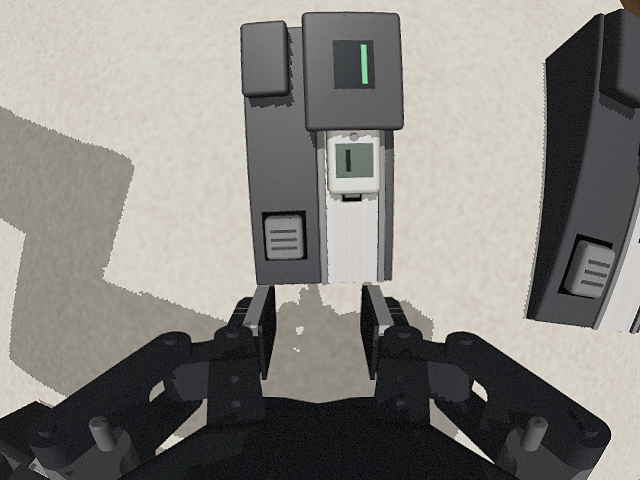

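The wrist view is clear: key top at (285,236), bed low end (323..381,283), logger front top corners (328,193) and (379,193), and finger tips at about (260,290) and (372,290). I refine the bed pose with the wrist rays.

```bash
cat > fit.py <<'E'
from h import *
K=np.array([[371.6,0,317.9],[0,371.6,239.2],[0,0,1]])
T=np.array([[0.9703,0.242,-0.008,0.4863],[-0.2421,0.9697,-0.0342,-0.0667],[-0.0005,0.0351,0.9994,0.2889],[0,0,0,1.]])
def pw(P):
    q=(P-T[:3,3])@T[:3,:3]; q=np.c_[q[:,0],-q[:,1],-q[:,2]]
    rr=np.hypot(q[:,0],q[:,1]);th=np.arctan2(rr,q[:,2]);return K[[0,1],2]+371.6*(th/rr)[:,None]*q[:,:2]
L=[((-70,18.5,0),(323,283)),((-70,-18.5,0),(381,283)),((-32,48,12),(285,236)),((0,17,22),(328,193)),((0,-17,22),(379,193)),((40,30,34),(303,128)),((40,-30,34),(402,130)),((-70,72,2),(257,283))]
P=np.array([l[0] for l in L])/1e3;u=np.array([l[1] for l in L])
def res(v): return (pw(bedR(v[2]).apply(P)+[v[0],v[1],.034])-u).ravel()
r=least_squares(res,[*BED[:2],YAW],loss='soft_l1');print(r.x,np.round(res(r.x).reshape(-1,2),1).tolist())
s=telemetry.get_state();q=s["orientation"];r0=R.from_quat([*q[1:],q[0]])
for y in(18,24,30,-18,-24,-30): print(y,np.round(pw(np.array([s["tcp_pos"]+r0.apply([0,y/1e3,-.005])])),0))
E
python3 fit.py
```

```text
[ 0.5190061  -0.02857466 -4.93233864] [[2.7, -1.1], [-6.1, -2.7], [-2.9, 2.2], [-1.0, -0.1], [0.8, -1.0], [1.2, 2.1], [2.3, -0.3], [-2.9, 1.2]]
18 [[361. 307.]]
24 [[375. 307.]]
30 [[389. 307.]]
-18 [[274. 307.]]
-24 [[259. 307.]]
-30 [[245. 307.]]
```

```bash
sed -i 's/(-70,18.5,0)/(-70,22,3)/;s/(-70,-18.5,0)/(-70,-22,3)/' fit.py; python3 fit.py | head -1; sed -i 's/^BED=.*/BED=np.array([.5195,-.0282,.034]);YAW=-4.937/' h.py; python3 -c "
from h import *
here();delta((-32,25,35))"
```

```text
[ 0.51935697 -0.02831937 -4.92570065] [[-1.0, 0.3], [0.1, -2.0], [-2.2, 2.2], [-0.5, -0.4], [1.3, -1.7], [1.4, 1.9], [2.4, -1.1], [-1.9, 1.4]]
bed mm [-32.6  24.5 113.6] rot err [ 0.005  0.003 -0.019] F bed [ 0.45 -0.79  0.98] gap 0.03614088962836078 t 1.4833
shift [ 0.8 -0.9 78.6] rv [ 0.005  0.003 -0.019] goal [ 0.486 -0.063  0.057]
```

Call:
step_arm([
  [[1,-1,30],[0.005,0.003,-0.019],36],
  [[1,-1,60],[0.005,0.003,-0.019],36],
  [[1,-1,78],[0.005,0.003,-0.019],36],
  [[1,-1,78],[0.005,0.003,-0.019],36],
  [[1,-1,78],[0.005,0.003,-0.019],36],
])

```text
clock: 1.9
tcp_pos: [0.4854, -0.0635, 0.058]
orientation: [-0.098, 0.773, 0.615, 0.123]
wrist_force: [0.8, -0.2, 0.5]
finger_gap: 0.0361
grip_force: 0.0
```

```bash
python3 -c "
from h import *
import cv2
here()
im=imaging.read_camera('wrist');cv2.imwrite('pics/w2.png',im[:,:,::-1])
"
```

```text
bed mm [-32.5  25.4  35.8] rot err [-0.    -0.001 -0.003] F bed [ 0.17 -0.8   0.5 ] gap 0.03606499859132683 t 1.9
```

View pics/w2.png

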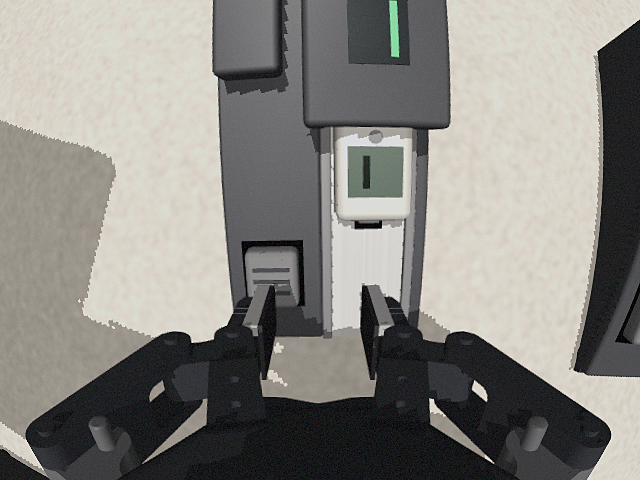

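The left finger is over the key (272,275) and the right finger is over the empty bed (369,290) ahead of the logger. Both sit about 2 mm too far left, so I shift 2 mm right and descend gently.

Call:
step_arm([
  [[0,2,8],[0,0,0],36],
  [[0,2,16],[0,0,0],36],
  [[0,2,20],[0,0,0],36],
  [[0,2,20],[0,0,0],36],
])

```text
clock: 2.28
tcp_pos: [0.489, -0.0565, 0.0383]
orientation: [-0.098, 0.772, 0.615, 0.123]
wrist_force: [0.4, 1.2, 0.6]
finger_gap: 0.0357
grip_force: 0.0
```

```bash
python3 -c "
from h import *
here()"
```

```text
bed mm [-31.4  23.5  14.7] rot err [-0.    -0.001 -0.001] F bed [ 1.39 -0.08  0.15] gap 0.035710242537089626 t 2.2833
```

Call:
step_arm([
  [[0,0,2],[0,0,0],36],
  [[0,0,4],[0,0,0],36],
  [[0,0,5],[0,0,0],36],
  [[0,0,5],[0,0,0],36],
])

```text
clock: 2.62
tcp_pos: [0.4899, -0.0552, 0.0342]
orientation: [-0.098, 0.772, 0.616, 0.123]
wrist_force: [0.4, 0.0, 1.4]
finger_gap: 0.0364
grip_force: 0.5
```

```bash
python3 -c "
from h import *
here()"
```

```text
bed mm [-31.3  22.8  10.4] rot err [ 0.001 -0.001 -0.   ] F bed [ 0.53 -0.36  1.34] gap 0.036371979106573235 t 2.6167
```

Call:
step_arm([
  [[0,0,2],[0,0,0],36],
  [[0,0,3],[0,0,0],36],
  [[0,0,3],[0,0,0],36],
])

```text
clock: 2.87
tcp_pos: [0.4901, -0.0545, 0.0313]
orientation: [-0.097, 0.772, 0.615, 0.123]
wrist_force: [-0.7, -0.2, 2.0]
finger_gap: 0.0361
grip_force: 2.1
```

```bash
python3 -c "
from h import *
here()"
```

```text
bed mm [-31.5  22.8   7.4] rot err [ 0.001 -0.001 -0.001] F bed [0.28 0.66 2.02] gap 0.036142955838775956 t 2.8667
```

Call:
step_arm([
  [[0,0,2],[0,0,0],36],
  [[0,0,4],[0,0,0],36],
  [[0,0,5.5],[0,0,0],36],
  [[0,0,6.5],[0,0,0],36],
  [[0,0,6.5],[0,0,0],36],
  [[0,0,6.5],[0,0,0],36],
])

```text
clock: 3.37
tcp_pos: [0.4905, -0.0531, 0.0267]
orientation: [-0.097, 0.773, 0.615, 0.123]
wrist_force: [-7.0, -5.1, 19.8]
finger_gap: 0.0359
grip_force: 11.4
```

```bash
python3 -c "
from h import *
import cv2
here()
im=imaging.read_camera('wrist');cv2.imwrite('pics/w3.png',im[:,:,::-1])
here()
"
```

```text
bed mm [-31.5  22.7   2.5] rot err [ 0.001  0.    -0.001] F bed [-0.12  5.7  20.9 ] gap 0.035935682275928485 t 3.3667
bed mm [-31.5  22.7   2.5] rot err [ 0.002  0.    -0.001] F bed [ 0.7   5.53 20.43] gap 0.0357992957013649 t 3.4167
```

View pics/w3.png

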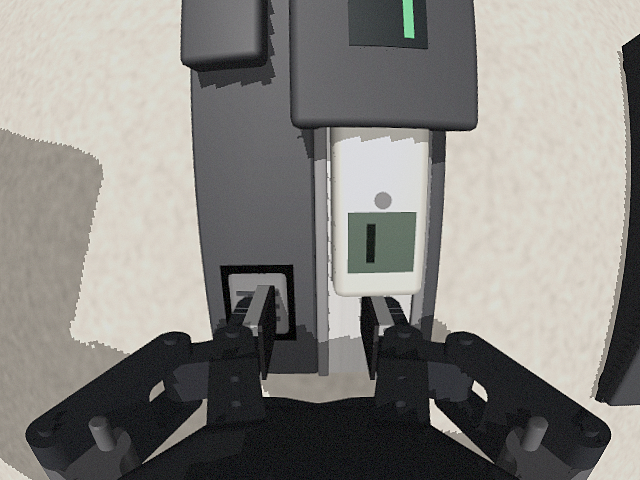

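The logger has sprung out: its front edge (377,295) rests against the right finger, and the key is bottomed at about 20 N. I ease off slightly and check that it holds.

Call:
step_arm([
  [[0,0,-0.8],[0,0,0],36],
  [[0,0,-0.8],[0,0,0],36],
  [[0,0,-0.8],[0,0,0],36],
  [[0,0,-0.8],[0,0,0],36],
  [[0,0,-0.8],[0,0,0],36],
  [[0,0,-0.8],[0,0,0],36],
])

```text
clock: 3.92
tcp_pos: [0.4905, -0.0531, 0.0268]
orientation: [-0.097, 0.773, 0.615, 0.123]
wrist_force: [-4.1, -4.7, 13.8]
finger_gap: 0.0362
grip_force: 8.1
```

```bash
python3 -c "
from h import *
import cv2
here()
a=cv2.imread('pics/w3.png');im=imaging.read_camera('wrist')[:,:,::-1];cv2.imwrite('pics/w4.png',im)
cv2.imwrite('pics/w4c.png',cv2.resize(np.hstack([a[180:390,190:450],im[180:390,190:450]]),None,fx=1.5,fy=1.5))
here()
"
```

```text
bed mm [-31.5  22.7   2.7] rot err [ 0.001 -0.    -0.001] F bed [-1.01  2.92 14.79] gap 0.03620730017099261 t 3.9167
bed mm [-31.4  22.8   2.7] rot err [ 0.001 -0.    -0.001] F bed [-0.77  3.64 14.02] gap 0.036155250094615246 t 3.9667
```

View pics/w4c.png

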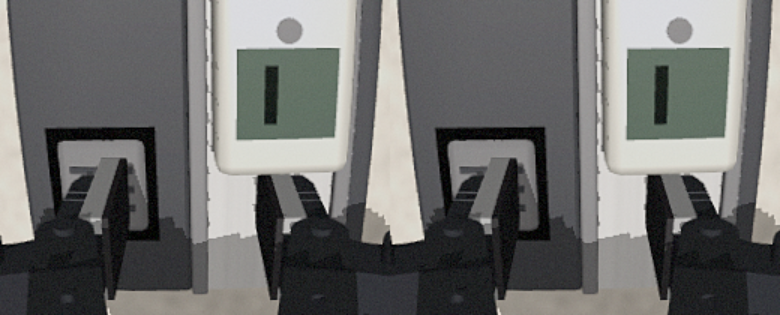

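The logger's front edge (row ~175) is unchanged between the two frames: it is resting on the finger, and the key is still down. I hand in.

```bash
python3 -c "
from workcell import env
print(env.hand_in())"
```

```text
the job is handed in; nothing more can be done
None
```

I pressed the eject key fully down with one finger; the logger sprang out about 20 mm and is held against the other finger on the bed, and the job was handed in at about 4 s with no result returned.

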